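# Dry two freshly printed balls in the air stream of a bench dryer

### The arm

A 6-joint arm with a two-finger parallel gripper is mounted at the origin on a cart in front of the work surface, level with it; the furniture and walls round the work are solid. World frame = base frame: x ahead of the robot, y to its left, z up, the work surface at z = 0. Lengths are in mm, angles in degrees, forces in N, time in s.
With the tool pointing down it reaches from about 350 to 725 mm from the base axis. Payload 6 kg.
Tool frame: the origin (TCP) lies midway between the tips of the shut fingers; the grasp point (between the pads) lies 19 mm behind it (bot.grip_depth is the distance from the TCP to the grasp point, in mm); z points along the fingers, y is the direction in which the jaws open and shut (so a half turn about z gives the same grasp; the last joint's range is limited). The gripper opens to 85 mm and grips with 20 to 120 N. Pads are 22 mm wide; open, the fingers measure 114 mm over their backs; the gripper's body (76 mm by 85 mm) begins 54 mm behind the grasp point. The pads swing forward as they close: fully open they stand 13 mm farther back than shut.
Start: joints at [-44.078, 2.303, 4.859, 0, -92.561, -19.12], TCP at [270.559, -535.51, 231.261] pointing down, gripper open.
Joint ranges: [-146.85, 146.85], [-73.84, 115.35], [-62.03, 85.46], [-188.31, 113.3], [-161.28, -10.13], [-171.36, 171.36]. Speed limits (degrees/s): [147.25, 147.25, 172.46, 180, 180, 180].

### API

Orientations are given as a 3x3 rotation matrix whose columns are the frame's x, y, z axes.
In Python, from rig import bot, eoat, solver, monitor, read_camera, get_calibration, ticket gives the robot as it stands. Calls block until the motion is done:
- bot.move_to(position, orientation): joint-space move of the TCP to a pose.
- bot.move_linear(position, frame=None, rate=150, f_stop=None): straight line of the TCP; frame=None keeps the orientation; rate is the mean speed in mm/s. With f_stop (N) it stops when the force on the tool has changed by that much, and returns True; else False.
- bot.set_joints(angles): joint-space move.
- eoat.gripper_to(opening): finger opening in mm; the grip force is fixed at half the most; returns when the fingers have stopped.
- bot.dwell(seconds).
- solver.inverse_kinematics(position, orientation): joint angles nearest the present ones, or None.
- monitor.state(): the state.
- read_camera(name): name is "scene" or "top"; returns (picture, depth): 480x640x3 uint8, red, green, blue; 480x640 float32, mm along the optical axis (not along the pixel's ray), 0 where there is no reading.
- get_calibration(name): a dict with "camera_matrix" (3x3 intrinsics, pixels), "k1" (the pictures are not rectified: a ray, as slopes to the right and down, at radius r is drawn at 1 + k1 r^2 times it, then the intrinsics apply), "position" and "orientation" of the camera in the world. Camera axes: x right, y down, z forward; pixel columns grow to the right and rows downward; lengths in mm; the calibration is good to about 2 mm. A picture is of the moment at which its call begins. get_calibration takes no time and is no camera call.
A pose or a line that the arm cannot do raises bot.IKError and nothing moves.
- ticket.finish_job(): hands the job in, once; it reports no verdict.
The state is a dict: "t": time; "qpos": joint angles; "joint_velocities": joint speeds; "effort": joint torques, N m; "ee_pos": TCP position; "tcp_rot": TCP orientation; "ft_force": force on the tool from outside, world axes, zero at the start; "torque": the same for the moment, N m; "finger_gap": finger opening in mm.
Only numpy, scipy, OpenCV 4.12 (cv2) and the standard library are available. Lean on these libraries where they do the work, as an engineer would, in place of code of your own. Each camera call takes 0.05 s, during which the arm holds its last target.

### The job

Start the blue bench dryer by pushing its green button fully down and letting it come up again. Then pick up the ball carrier by its black grip and bring it, level all the way so that both freshly printed balls stay in their pockets, in front of the dryer's round grille: long side parallel to the grille and centred on it, balls at the height of the grille's centre and about 7 cm away from it. Do not touch the wet balls, do not knock the carrier against the dryer and leave the other things alone; keep the carrier still and level in the air stream for three seconds and finish while still holding it there.

Things in the scene. Friction and masses are not known exactly. Their poses are not given: they have to be found in the camera images.
- dryer: Blue bench drying blower, a fixed upright box 80 mm deep (its x), 146 mm wide (its y), top face 158 mm above the trolley, on four rubber feet. Origin under the centre of the box, on the trolley top; its own -x axis points out of the front, the way the air blows, z up. It stands on the right half of the trolley, front towards the robot; place and yaw vary.
- dryer_grille (a point): Centre of the round wire grille (124 mm diameter) on the dryer's front face: 40 mm in front of its origin, 85 mm above the trolley top. Axes as the dryer's: -x points straight out along the air stream, y level across the grille, z up. A fixed grey power supply, 120 mm tall, stands to the left behind; the space in front of the grille is clear.
- start_button (a joint): Green spring push button on top of the dryer; value = travel downward in m: 0 up, 0.006 fully down. The spring takes about 5 N when fully down and brings the button up again when it is let go.
- start_button_top (a point): Centre of the top of the green button while it is up (28 mm diameter, in a black housing on the dryer's top face, 25 mm to the +y side of the dryer's middle). It is pressed straight down.
- carrier: Loose ball carrier, 0.2 to 0.42 kg: plate 130 mm long (its x), 66 mm wide (its y), 5 mm thick, two white ring pockets and an upright grip in the middle. Origin under the plate's centre, z up; starts flat on the left half of the trolley, place and yaw vary. Black grip block: 44 mm along x, 16 mm thick along y (pinch it across y), from 52 to 98 mm above the underside; ball tops lie 47 mm above it.
- carrier_grip (a point): Middle of the black grip of the carrier, 80 mm above the underside of the plate, straight above its centre of mass; axes as the carrier's.
- pocket_1 (a point): Where the centre of ball_1 rests: 38 mm to the +x side of the carrier's middle, 26 mm above the underside of the plate. The pocket is a ring 28 mm wide inside and 4 mm high; the ball lies in it with about 1 to 2 mm of play and rolls out if the carrier is tipped by more than about 35 degrees or jerked sideways.
- pocket_2 (a point): Where the centre of ball_2 rests, 38 mm to the -x side of the carrier's middle, otherwise as pocket_1.
- ball_1: Orange smooth minigolf ball, 42 mm diameter, 45 g, with a freshly printed white flower of dots on it, loose in its pocket. Origin at its centre; its axes turn as it rolls.
- ball_2: The same ball in the other pocket. Origin at its centre.
- ink_cup: Loose bystander: cream paper mixing cup, 63 mm wide, 62 mm tall, towards the back left. Origin under its centre.
- ink_tin: Loose bystander: small ink tin with a blue band, 66 mm wide, 72 mm tall, towards the back left. Origin under its centre.
- tally_counter: Loose bystander: round white hand counter, 52 x 46 x 21 mm, at the front right corner of the trolley. Origin under its centre.
Not all that is in view belongs to the job. Leave any yellow look-alike of the ball_2 alone.

How it is judged (in metres and radians):
On the way, in this order (a step that is already met when the one before it is completed fails the run):
1. the dryer's green button is pushed fully down (value of joint start_button above 0.005 m), for 0.02 s.
2. the button is let go and has come up again (value of joint start_button below 0.0015 m and contact force between the fingers and start_button below 0.2 N), for 0.1 s.
3. the carrier is lifted clear of the trolley with both balls in their pockets (height (world z) of carrier above 0.03 m and contact force between the fingers and carrier above 1 N and distance between ball_1 and pocket_1 below 0.006 m and distance between ball_2 and pocket_2 below 0.006 m), for 0.2 s.
4. both balls are held still and level in the air stream (x of ball_1 in the frame of dryer_grille between -0.115 and -0.04 m and y of ball_1 in the frame of dryer_grille between -0.062 and 0.062 m and z of ball_1 in the frame of dryer_grille between -0.03 and 0.03 m and distance between ball_1 and pocket_1 below 0.006 m and x of ball_2 in the frame of dryer_grille between -0.115 and -0.04 m and y of ball_2 in the frame of dryer_grille between -0.062 and 0.062 m and z of ball_2 in the frame of dryer_grille between -0.03 and 0.03 m and distance between ball_2 and pocket_2 below 0.006 m and angle between the y axis of carrier and the x axis of dryer, either way round below 0.3 rad and angle between carrier's own z axis and vertical below 0.1 rad and linear speed of carrier below 0.02 m/s and angular speed of carrier below 0.3 rad/s and contact force between the fingers and carrier above 1 N and contact force between carrier and dryer below 0.2 N and contact force between carrier and ink_cup below 0.2 N and contact force between carrier and ink_tin below 0.2 N and height (world z) of carrier above 0.025 m and value of joint start_button below 0.0015 m), for 2 s.
At the end, for the whole second after the job is handed in: Carrier in the fingers, clear of dryer, cup and tin, level within 0.1 rad, at rest, long side parallel to the grille (0.3 rad); balls in their pockets (6 mm), 40 to 115 mm before the grille, within 62 mm sideways and 30 mm in height of its centre; button up. The same has lasted 2 s before (all of step 4); the arm keeps its last pose, push and grip.
It fails at once if a ball leaves its pocket (distance between ball_1 and pocket_1 above 0.012 m or distance between ball_2 and pocket_2 above 0.012 m).
It fails at once if the carrier is tipped by more than 17 degrees (angle between carrier's own z axis and vertical above 0.3 rad).
It fails at once if the robot touches a wet ball (contact force between any of the fingers, the arm and ball_1 above 0.3 N or contact force between any of the fingers, the arm and ball_2 above 0.3 N).
It fails at once if the carrier is knocked against the dryer (contact force between carrier and dryer above 3 N).
It fails at once if the ink cup, the ink tin or the counter is moved by more than 2 cm (distance of any of ink_cup, ink_tin, tally_counter from where it was at the start of the episode above 0.02 m).
It also fails if it takes over 61 s, if anything falls off the work surface, if the arm or the gripper's body presses on something with over 40 N, if the wrist force passes 120 N, or if a joint passes its speed limit or range.

## Working session

There is one attempt and no reset: what is moved stays moved. The work goes in short steps, each a Python script; the robot and the scene stay as the last script left them, time stands still between calls to the robot, and variables do not carry over. Pictures are saved under pics/ and viewed, and the job is handed in when it is done.

```bash
ls; mkdir -p pics
python3 - <<'E'
from rig import *
import cv2,numpy as np
for n in("scene","top"):
    p,d=read_camera(n); cv2.imwrite(f"pics/{n}0.png",p[:,:,::-1]); np.savez(f"{n}0.npz",p=p,d=d)
    c=get_calibration(n); print(n,c)
print(monitor.state())
E
```

```text
pics
scene {'camera_matrix': array([[500.65490686,   0.        , 321.02091477],
       [  0.        , 500.65490686, 237.07428077],
       [  0.        ,   0.        ,   1.        ]]), 'k1': -0.014802106584562139, 'position': array([-55.67606662, 635.72661524, 603.62944956]), 'orientation': array([[-0.72146026, -0.33343815,  0.60688886],
       [-0.69245449,  0.34913376, -0.63135758],
       [-0.00136669, -0.87574232, -0.48277688]])}
top {'camera_matrix': array([[588.73947548,   0.        , 316.62439889],
       [  0.        , 588.73947548, 240.85316165],
       [  0.        ,   0.        ,   1.        ]]), 'k1': -0.07871757814432222, 'position': array([ 447.10156077,   17.55972022, 1272.33385394]), 'orientation': array([[ 0.0029997 , -0.99502336,  0.09959671],
       [-0.99999453, -0.00284619,  0.00168337],
       [-0.00139153, -0.09960122, -0.99502646]])}
{'t': 0.1, 'qpos': array([-4.40786072e+01,  2.33649844e+00,  4.80795071e+00, -2.27455985e-02,
       -9.25629574e+01, -1.91208037e+01]), 'joint_velocities': array([ 0.01108454,  0.00619387,  0.05929636,  0.08529815, -0.06109256,
       -0.00861643]), 'effort': array([-4.86295976e-03, -3.69346547e+01,  3.48285484e+01,  6.95149049e+00,
       -4.46702004e-03,  3.64109417e-05]), 'ee_pos': array([ 270.46769905, -535.24400716,  230.36732129]), 'tcp_rot': array([[-8.92573256e-01, -4.50901567e-01, -8.71427745e-04],
       [-4.50902385e-01,  8.92572177e-01,  1.39589631e-03],
       [ 1.48400325e-04,  1.63886856e-03, -9.99998646e-01]]), 'ft_force': array([-0.82672062,  0.72607081, -1.20536645]), 'torque': array([-0.02092127,  0.03039175, -0.00589196]), 'finger_gap': 85.60658234493891}
```

View pics/scene0.png

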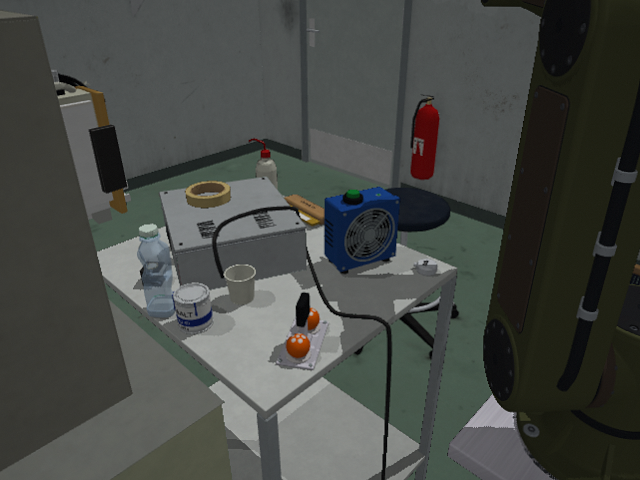

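View pics/top0.png

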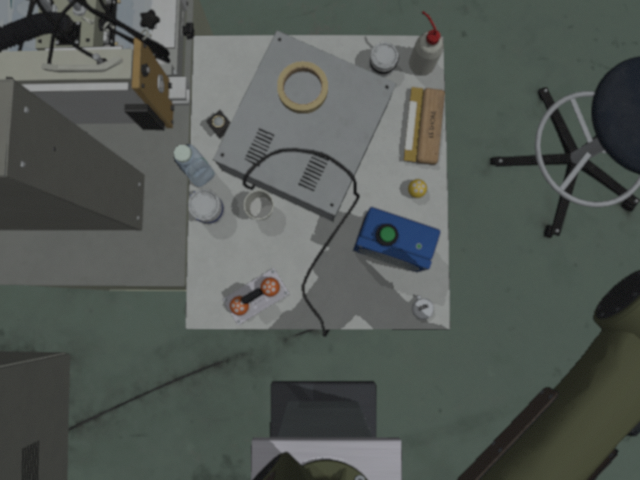

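Top view: the carrier with two orange balls is at (254,295), the dryer at (398,240) with its green button at (387,234), the cup at (257,205) and the tin at (205,206). The counter is at (424,308). The yellow look-alike is at (417,188), to be left alone. Next I'll measure these positions.

```bash
cat > h.py <<'E'
import numpy as np,cv2
from rig import *
def rays(n,uv):
    c=get_calibration(n);K=c["camera_matrix"];k=c["k1"]
    pts=cv2.undistortPoints(np.float64(uv).reshape(-1,1,2),K,np.array([k,0,0,0,0.])).reshape(-1,2)
    d=np.c_[pts,np.ones(len(pts))]@c["orientation"].T
    return c["position"],d
def onz(n,uv,z):
    o,d=rays(n,uv); return o+d*((z-o[2])/d[:,2])[:,None]
def withdepth(n,uv,dep):
    o,d=rays(n,uv); return o+d*np.float64(dep).reshape(-1,1)
def cloud(n,d):
    v,u=np.mgrid[:480,:640]
    return withdepth(n,np.c_[u.ravel(),v.ravel()],d.ravel()).reshape(480,640,3)
def tri(uvs,uvt):
    o1,d1=rays("scene",uvs);o2,d2=rays("top",uvt);d1=d1[0];d2=d2[0]
    s=np.linalg.lstsq(np.c_[d1,-d2],o2-o1,rcond=None)[0]
    a=o1+s[0]*d1;b=o2+s[1]*d2
    return (a+b)/2,np.linalg.norm(a-b)
E
python3 - <<'E'
from h import *
np.set_printoptions(precision=1,suppress=True)
def big(m):
    n,l,s,c=cv2.connectedComponentsWithStats(m.astype(np.uint8)); 
    return [(c[i].round(1),s[i,4],l==i) for i in np.argsort(-s[1:,4])[:4]+1 if s[i,4]>15]
for n in("top","scene"):
    z=np.load(n+"0.npz");p=z["p"];d=z["d"];C=cloud(n,d)
    hsv=cv2.cvtColor(p,cv2.COLOR_RGB2HSV);H,S,V=[hsv[...,i].astype(int) for i in range(3)]
    tab=(C[...,0]>300)&(C[...,0]<850)&(abs(C[...,1])<350)
    for nm,m in dict(green=(H>45)&(H<80)&(S>150)&(V>40),orange=(H<12)&(S>170)&(V>120),blue=(H>100)&(H<125)&(S>130),black=(V<45)&(C[...,2]>60)&(C[...,2]<130)&(C[...,1]>0)).items():
        for c,a,mm in big(m&tab):
            P=C[mm&(d>0)]
            print(n,nm,c,a,"med",np.median(P,0),"z90",np.percentile(P[:,2],95))
            if nm=="blue" and a>500:
                T=mm&(abs(C[...,2]-158)<8); print(" n top",T.sum())
                cn=max(cv2.findContours(T.astype(np.uint8),0,1)[0],key=len if 0 else cv2.contourArea)
                w=onz(n,cn.reshape(-1,2),158)[:,:2]
                r=cv2.minAreaRect(w.astype(np.float32));print(" rect",r, cv2.boxPoints(r).tolist())
    if n=="top":
        cv2.imwrite("pics/crop_t.png",cv2.resize(p[255:335,200:310,::-1],None,fx=6,fy=6,interpolation=cv2.INTER_CUBIC))
        cv2.imwrite("pics/crop_d.png",cv2.resize(p[190:325,300:450,::-1],None,fx=4,fy=4,interpolation=cv2.INTER_CUBIC))
    else: cv2.imwrite("pics/crop_s.png",cv2.resize(p[170:380,180:460,::-1],None,fx=2.8,fy=2.8,interpolation=cv2.INTER_CUBIC))
E
```

```text
top orange [244.2 308.5] 19 med [429.3 169.   38.2] z90 41.11970687221694
top orange [275.5 288.9] 16 med [470.2 104.   38.2] z90 43.08309068062465
top blue [399.2 238. ] 2536 med [ 564.3 -143.6  157.3] z90 160.9069265156843
 n top 2456
 rect ((565.70361328125, -135.42599487304688), (143.51832580566406, 76.12684631347656), 71.5832290649414) [[506.91900634765625, -191.48464965820312], [579.1469116210938, -215.53515625], [624.4882202148438, -79.36734008789062], [552.2603149414062, -55.31683349609375]]
top black [251.5 295.7] 134 med [454.  149.6  96.5] z90 100.39184879531513
top black [317.3 153.9] 47 med [735.9  17.3 124.4] z90 128.25312491994714
top black [247.2 176.3] 47 med [690.1 162.4 117.9] z90 126.82452125535107
top black [278.1 151.3] 20 med [741.6  96.  125.6] z90 127.48965334466915
scene green [352.9 193.6] 90 med [ 564.3 -105.6  176.7] z90 179.0798205254802
scene orange [315.2 314. ] 25 med [459.8 114.   39.2] z90 44.308023555828754
scene orange [290.6 339.8] 18 med [440.  195.8  40.4] z90 43.96306191399218
scene orange [307.8 342.5] 18 med [417.4 175.5  34.9] z90 38.35151161014467
scene blue [354.6 224.5] 2794 med [550.7 -78.7 125.6] z90 156.66819210711964
 n top 908
 rect ((555.670654296875, -126.98529052734375), (149.80181884765625, 86.22708892822266), 71.28053283691406) [[490.7994689941406, -184.08740234375], [572.4652099609375, -211.76068115234375], [620.5418701171875, -69.8831787109375], [538.8760986328125, -42.20989990234375]]
scene blue [196.4 320.3] 179 med [614.  268.4  25.4] z90 31.7232103256192
scene blue [368.4 255.1] 54 med [ 535.4 -131.2   25.3] z90 35.101284093946056
scene blue [389.1 229.9] 52 med [ 517.9 -182.5   75.4] z90 108.71703139517416
scene black [228.6 233.4] 345 med [723.3 129.9 121.2] z90 125.93965334672085
scene black [302.3 308.4] 331 med [444.6 164.5  87.7] z90 96.65192746513529
```

View pics/crop_t.png

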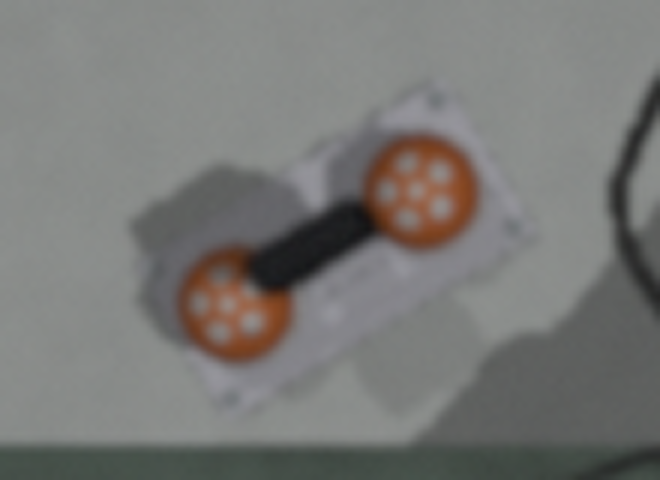

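View pics/crop_d.png

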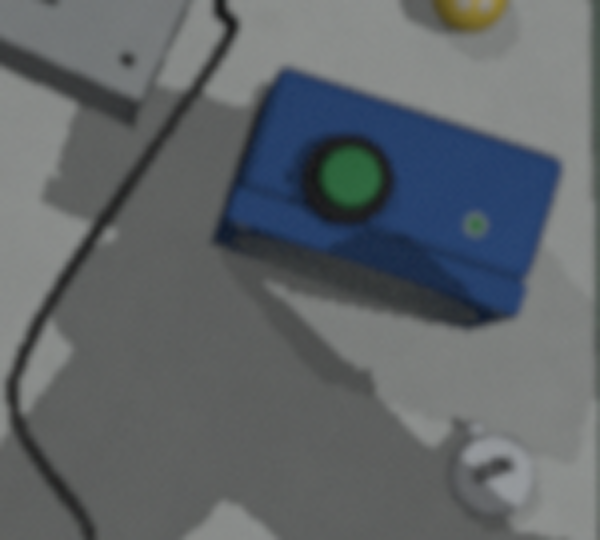

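View pics/crop_s.png

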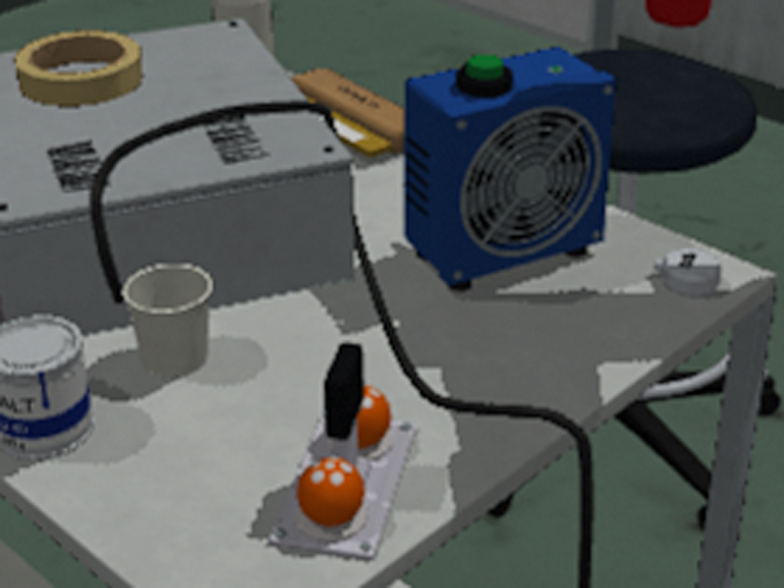

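The crops confirm the two orange balls in the carrier with the black grip between them, and the green button in its black housing. The small green dot at crop (475,224) is only a lamp. The cable lies on the table left of the dryer. Now refining the positions.

Run:
```python
from h import *
np.set_printoptions(precision=1,suppress=True)
R={}
for n,(gb,bb) in {"top":((370,215,405,250),(225,270,290,325)),"scene":((335,180,375,210),(270,285,335,370))}.items():
    z=np.load(n+"0.npz");p=z["p"];C=cloud(n,z["d"])
    hsv=cv2.cvtColor(p,cv2.COLOR_RGB2HSV);H,S,V=[hsv[...,i].astype(int) for i in range(3)]
    def box(m,b):
        o=np.zeros_like(m);o[b[1]:b[3],b[0]:b[2]]=m[b[1]:b[3],b[0]:b[2]];return o
    g=box((H>40)&(H<90)&(S>90)&(V>50),gb); R[n,"g"]=np.argwhere(g)[:,::-1].mean(0)
    print(n,"green",R[n,"g"],g.sum(),onz(n,[R[n,"g"]],177), "z",np.percentile(C[g][:,2],[10,50,90]))
    o=box((H<14)&(S>120)&(V>60),bb).astype(np.uint8); o=cv2.morphologyEx(o,cv2.MORPH_CLOSE,np.ones((5,5)))
    for c in cv2.findContours(o,0,1)[0]:
        if cv2.contourArea(c)>60: 
            h=cv2.convexHull(c);e=cv2.minEnclosingCircle(h);print(n,"ball",e,onz(n,[e[0]],26))
    b=box((V<50)&(S<120)&(C[...,2]>50),bb); 
    n_,l,s,c=cv2.connectedComponentsWithStats(b.astype(np.uint8));i=1+np.argmax(s[1:,4]);b=l==i
    print(n,"black",c[i],s[i]); 
    if n=="top":
        w=onz(n,np.argwhere(b)[:,::-1],98)[:,:2];print(w.mean(0),cv2.minAreaRect(w.astype(np.float32)))
    else: print("grip cloud",np.median(C[b],0),np.percentile(C[b][:,2],[2,98]), onz(n,[c[i]],75))
print("button tri",tri([R["scene","g"]],[R["top","g"]]))
```

```text
top green [387.3 233.7] 196 [[ 570.5 -113.   177. ]] z [171.7 178.9 181.4]
top ball ((238.84375, 305.3125), 8.951193809509277) [[434.7 183.4  26. ]]
top ball ((269.6666564941406, 286.6666564941406), 8.975360870361328) [[474.3 118.6  26. ]]
top black [251.4 295.6] [241 289  22  14 143]
[454.8 149. ] ((454.7570495605469, 148.87753295898438), (14.014435768127441, 42.57141876220703), 31.230052947998047)
scene green [352.6 192.7] 93 [[ 566.4 -107.5  177. ]] z [-837.7  176.7  178.6]
scene ball ((297.75, 345.125), 12.301650047302246) [[433.  185.4  26. ]]
scene ball ((310.0, 318.5), 10.688879013061523) [[469.6 119.   26. ]]
scene black [302.1 309.2] [296 293  13  34 318]
grip cloud [443.4 165.8  87.8] [57.2 97.4] [[453.2 154.1  75. ]]
button tri (array([ 571. , -113.3,  173.8]), np.float64(0.34285705738645555))
```

```bash
cat >> h.py <<'E'
def Rz(a):
    c,s=np.cos(np.radians(a)),np.sin(np.radians(a)); return np.array([[c,s,0],[s,-c,0],[0,0,-1.]])
def st(tag=""):
    s=monitor.state(); print(tag,"t",round(s["t"],2),"ee",s["ee_pos"].round(1),"f",s["ft_force"].round(1),"gap",round(s["finger_gap"],1),"q",s["qpos"].round(0)); return s
BTN=np.array([571,-113.]); CAR=np.array([454.6,150.]); CA=121.3
DY=-18.4; DC=np.array([564,-136.]); dx=np.array([np.cos(np.radians(DY)),np.sin(np.radians(DY))])
TGT=DC-dx*(40+71)
E
python3 - <<'E'
from h import *
for nm,p,zz,angs in(("b",BTN,200,(71.6,161.6,251.6,341.6)),("c",CAR,63,(121.3,301.3)),("t",TGT,122,(71.6,251.6))):
    for a in angs:
        q=solver.inverse_kinematics([*p,zz],Rz(a)); print(nm,a,p,None if q is None else np.round(q))
E
```

```text
b 71.6 [ 571. -113.] [  9.  -0.  -1.   0. -89. 153.]
b 161.6 [ 571. -113.] [   9.   -0.   -1.    0.  -89. -117.]
b 251.6 [ 571. -113.] [  9.  -0.  -1.   0. -89. -27.]
b 341.6 [ 571. -113.] [  9.  -0.  -1.   0. -89.  63.]
c 121.3 [454.6 150. ] [ 42. -14. -28.   0. -76. 169.]
c 301.3 [454.6 150. ] [ 42. -14. -28.   0. -76. -11.]
t 71.6 [ 458.67476271 -100.9629569 ] [ 12. -18. -24.   0. -83. 149.]
t 251.6 [ 458.67476271 -100.9629569 ] [ 12. -18. -24.   0. -83. -31.]
```

Run:
```python
from h import *
eoat.gripper_to(0)
bot.move_to([*BTN,215],Rz(251.6)); st("above")
bot.dwell(0.3);st()
hit=bot.move_linear([*BTN,160],rate=15,f_stop=2.5); st(f"contact {hit}")
p,d=read_camera("scene"); cv2.imwrite("pics/press.png",cv2.resize(p[130:290,270:480,::-1],None,fx=3,fy=3))
```

```text
above t 2.74 ee [ 570.9 -113.9  215.1] f [ 0.5 -0.4  0. ] gap -0.2 q [  8.  -0.   0.   0. -91. -27.]
 t 3.04 ee [ 570.9 -113.5  215. ] f [-0.4  0.  -0.2] gap -0.1 q [  8.  -0.   0.   0. -91. -27.]
contact True t 5.33 ee [ 571.  -113.   177.7] f [ 0.1 -0.1  2.9] gap 0.2 q [  9.  -0.  -3.   0. -87. -27.]
```

View pics/press.png

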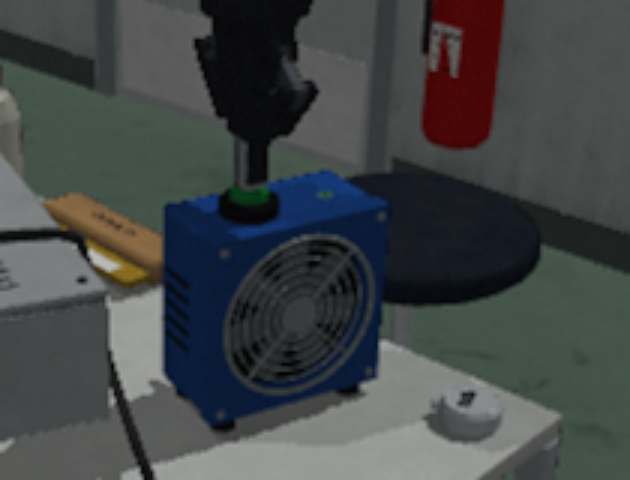

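The fingertips rest centred on the green button at about (250,190) in the crop. Now pressing it fully down.

Run:
```python
from h import *
hit=bot.move_linear([*BTN,163],rate=12,f_stop=10); st(f"down {hit}")
bot.dwell(0.3);st("held")
bot.move_linear([*BTN,225],rate=80); bot.dwell(0.3); st("up")
```

```text
down True t 5.94 ee [ 571.1 -113.1  174.4] f [-0.5 -0.   5.1] gap -0.2 q [  9.  -0.  -4.   0. -87. -27.]
held t 6.24 ee [ 571.1 -113.1  174.4] f [-1.9  1.8  4.9] gap 0.5 q [  9.  -0.  -4.   0. -87. -27.]
up t 7.33 ee [ 570.9 -113.   224.6] f [0.6 1.  0.8] gap 0.1 q [  9.  -1.   1.   0. -92. -27.]
```

The 10 N stop may have tripped on a force transient (only 5 N held), so full travel isn't certain. I'll press again, harder, and log the force against height.

Run:
```python
from h import *
bot.move_linear([*BTN,183],rate=60); bot.dwell(.2); st()
for z in (179,177,175,174,173,172,171,170):
    bot.move_linear([*BTN,z],rate=20,f_stop=25); bot.dwell(0.12)
    s=st(z)
    if s["ft_force"][2]>16: break
bot.dwell(.15)
bot.move_linear([*BTN,230],rate=100); bot.dwell(0.2); st("up")
```

```text
t 8.38 ee [ 571.2 -113.   183.5] f [ 0.4 -0.4 -0.2] gap -0.4 q [  9.  -1.  -3.   0. -87. -27.]
179 t 8.84 ee [ 571.3 -113.   179.4] f [0.9 0.  2.2] gap 0.0 q [  9.  -0.  -3.   0. -87. -27.]
177 t 9.21 ee [ 571.2 -113.   177.3] f [1.7 0.  3.8] gap -0.3 q [  9.  -0.  -4.   0. -87. -27.]
175 t 9.57 ee [ 571.2 -113.   175.3] f [ 1.9 -1.   4.9] gap -0.4 q [  9.  -0.  -4.   0. -87. -27.]
174 t 9.94 ee [ 571.2 -113.   174.2] f [2.9 0.3 3.8] gap -0.1 q [  9.  -0.  -4.   0. -86. -27.]
173 t 10.31 ee [ 571.2 -113.1  174.1] f [1.1 1.5 9. ] gap -0.2 q [  9.  -0.  -4.   0. -86. -27.]
172 t 10.68 ee [ 571.3 -113.1  174. ] f [-0.6  2.2 11.7] gap 0.0 q [  9.  -1.  -4.   0. -86. -27.]
171 t 11.04 ee [ 571.3 -113.1  174. ] f [-2.9  3.2 14.4] gap 0.1 q [  9.  -1.  -4.   0. -86. -27.]
170 t 11.41 ee [ 571.3 -113.1  173.9] f [-4.3  3.7 17.7] gap -0.3 q [  9.  -1.  -4.   0. -86. -27.]
up t 12.51 ee [ 570.7 -113.   229.1] f [ 0.4  0.  -0. ] gap 0.1 q [  9.  -0.   2.   0. -92. -27.]
```

The button hit a hard stop at 174 mm, about 6 mm of travel, and has been released. Next is the carrier.

Run:
```python
from h import *
R=Rz(301.3)
bot.move_to([*CAR,230],R); 
eoat.gripper_to(85); st("over")
bot.move_linear([*CAR,130],rate=120); bot.dwell(.2); st()
for n in("scene","top"):
    p,d=read_camera(n); 
    c=p[220:400,230:400] if n=="scene" else p[240:340,180:320]
    cv2.imwrite(f"pics/pre_{n}.png",cv2.resize(c[:,:,::-1],None,fx=4,fy=4)[:600])
```

```text
over t 14.4 ee [454.6 150.  230. ] f [-0.1  0.   1. ] gap 84.8 q [ 43. -16. -12.  -0. -94. -11.]
 t 15.58 ee [454.9 150.2 130.7] f [-0.4  0.6  0.3] gap 85.1 q [ 42. -16. -22.   0. -84. -11.]
```

View pics/pre_scene.png

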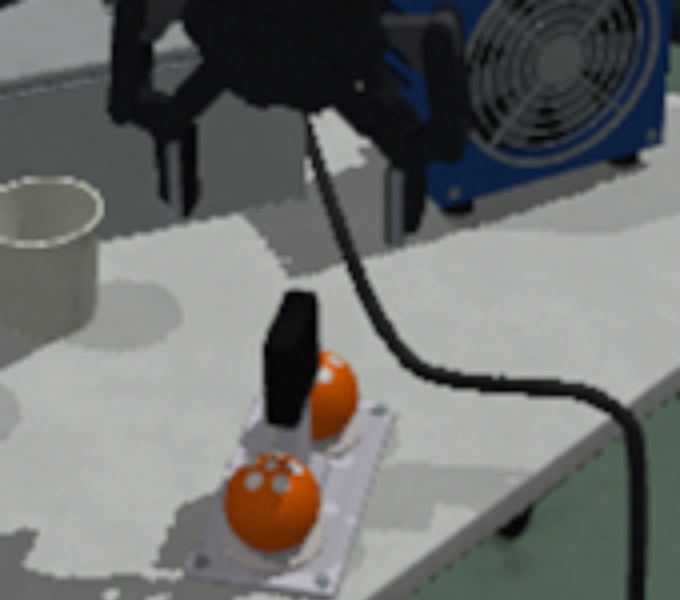

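View pics/pre_top.png

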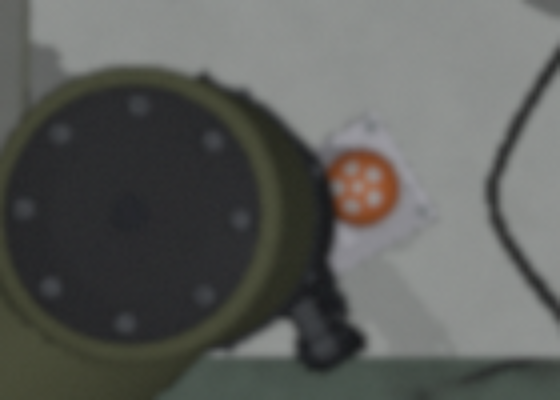

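The open fingers straddle the black grip, which is at (290,355) in the scene crop. Descending and closing gently.

Run:
```python
from h import *
hit=bot.move_linear([*CAR,62],rate=60,f_stop=8); st(f"low {hit}")
for g in (40,28,22,19,17,15):
    eoat.gripper_to(g); s=st(g)
eoat.gripper_to(0); st("closed"); bot.dwell(.2)
p,d=read_camera("scene"); cv2.imwrite("pics/grasp.png",cv2.resize(p[220:370,230:400,::-1],None,fx=4,fy=4))
```

```text
low False t 16.97 ee [454.9 150.1  62.5] f [-0.4 -0.2 -0. ] gap 85.2 q [ 42. -14. -28.   0. -76. -11.]
40 t 17.48 ee [454.6 150.   62. ] f [ 0.  -0.2 -0.2] gap 40.2 q [ 42. -14. -28.   0. -76. -11.]
28 t 17.75 ee [454.6 150.   62. ] f [-0.5 -0.4  0.4] gap 28.2 q [ 42. -14. -28.  -0. -76. -11.]
22 t 17.98 ee [454.6 150.   62. ] f [-1.2  0.   0.5] gap 22.2 q [ 42. -14. -28.   0. -76. -11.]
19 t 18.2 ee [454.6 150.   62. ] f [ 0.2 -0.3 -0.5] gap 18.9 q [ 42. -14. -28.   0. -76. -11.]
17 t 18.42 ee [454.9 150.2  62.2] f [ 2.3  1.3 -0.5] gap 16.9 q [ 42. -14. -28.   0. -76. -11.]
15 t 18.63 ee [454.8 150.2  62.2] f [ 3.3  0.8 -0.9] gap 15.6 q [ 42. -14. -28.   0. -76. -11.]
closed t 18.85 ee [454.8 150.2  62.2] f [ 1.7  1.4 -0.3] gap 15.7 q [ 42. -14. -28.   0. -76. -11.]
```

View pics/grasp.png

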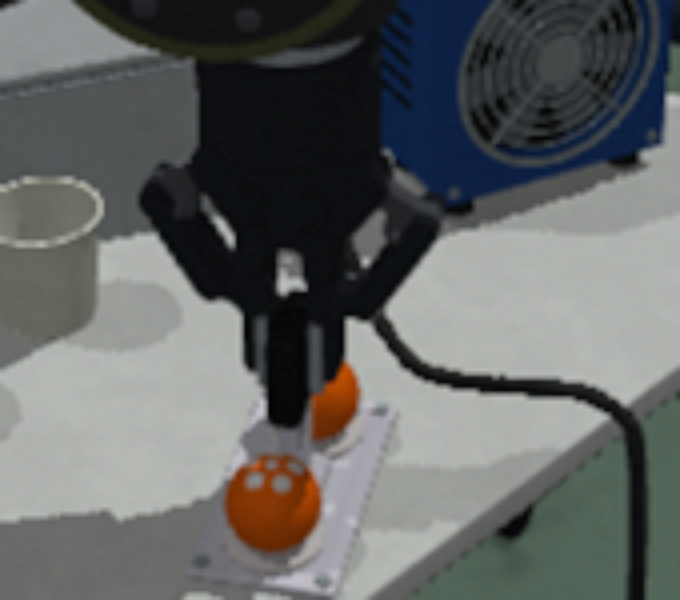

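Run:
```python
from h import *
P=[454.6,150.]
bot.move_linear([*P,72],rate=15); st("lift1")
bot.move_linear([*P,122],rate=30); bot.dwell(.3); st("lift")
p,d=read_camera("scene"); cv2.imwrite("pics/lift.png",cv2.resize(p[200:350,230:400,::-1],None,fx=4,fy=4))
```

```text
lift1 t 19.92 ee [454.5 149.9  71.9] f [ 0.4 -0.1 -6.1] gap 15.4 q [ 42. -15. -27.  -0. -77. -11.]
lift t 22.03 ee [454.6 150.  122. ] f [-0.5  0.3 -4.6] gap 15.6 q [ 42. -16. -23.   0. -83. -11.]
```

View pics/lift.png

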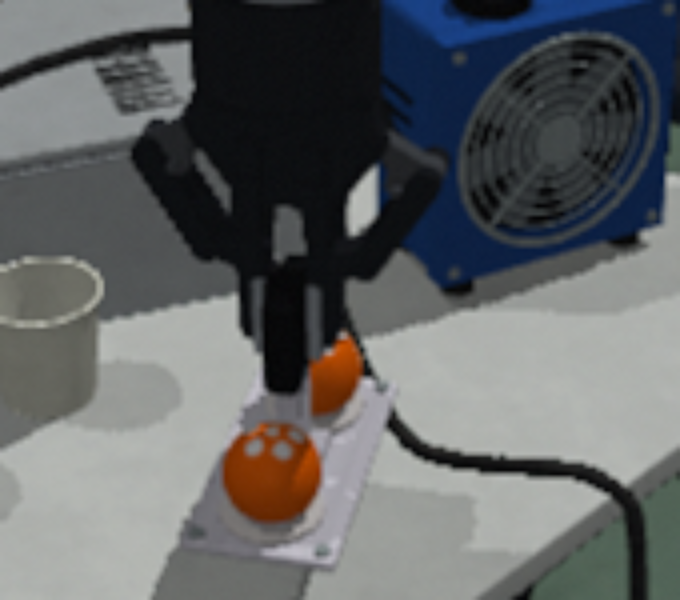

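The carrier is lifted and level, with both balls in their pockets at (270,470) and (335,375). Carrying it over.

Run:
```python
from h import *
q=solver.inverse_kinematics([*TGT,121],Rz(251.6)); print(np.round(q))
bot.move_linear([*TGT,121],frame=Rz(251.6),rate=45); bot.dwell(.3); s=st("there"); print(s["tcp_rot"].round(3))
for n in("scene","top"):
    p,d=read_camera(n); np.savez(n+"1.npz",p=p,d=d)
    c=p[160:330,270:460] if n=="scene" else p[190:340,280:460]
    cv2.imwrite(f"pics/at_{n}.png",cv2.resize(c[:,:,::-1],None,fx=3.5,fy=3.5,interpolation=cv2.INTER_CUBIC))
```

```text
[ 12. -18. -25.   0. -83. -31.]
there t 28.11 ee [ 458.7 -101.   121. ] f [-0.1  0.4 -5.9] gap 15.2 q [ 12. -18. -25.  -0. -83. -31.]
[[-0.316 -0.949  0.   ]
 [-0.949  0.316  0.   ]
 [-0.    -0.    -1.   ]]
```

View pics/at_scene.png

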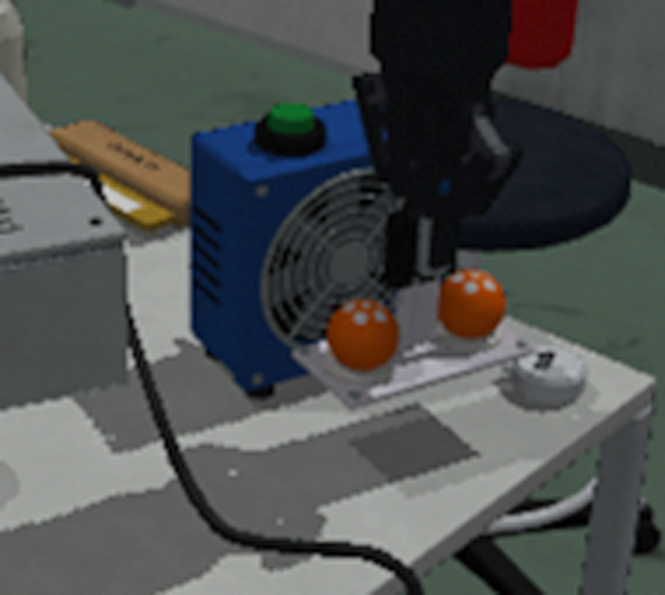

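View pics/at_top.png

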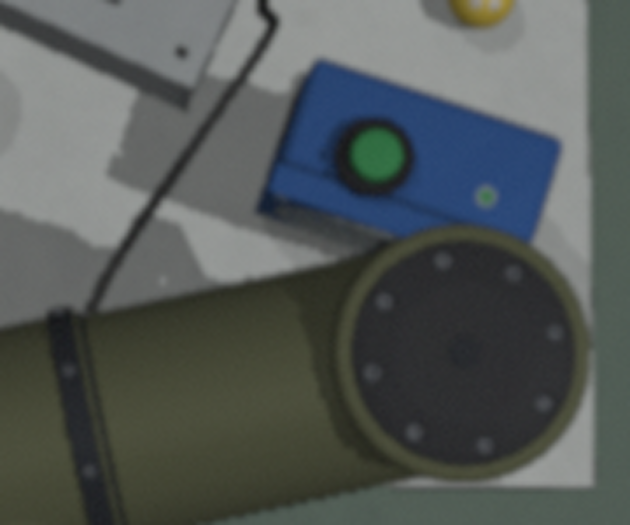

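The balls sit in their pockets at crop (362,335) and (471,304), the button is up, and the carrier is clear of the dryer. I'll check numerically against the grille hub at crop (350,260), using the scene image on its own.

Run:
```python
from h import *
np.set_printoptions(precision=1,suppress=True)
b=onz("scene",[[373.4,255.7],[404.6,246.9]],85); hub=np.array([350/3.5+270,260/3.5+160])
g=onz("scene",[hub],85)[0]; z=np.load("scene1.npz"); C=cloud("scene",z["d"]); u,v=hub.round().astype(int)
print("balls",b,"hub",g,C[v-1:v+2,u-1:u+2].reshape(-1,3).mean(0),"nominal",DC-40*dx)
dy=np.array([-dx[1],dx[0]])
for r in (g[:2],DC-40*dx): print([( (x[:2]-r)@dx,(x[:2]-r)@dy) for x in b])
bd=b[0]-b[1]; print("sep",np.linalg.norm(bd),"angle",np.degrees(np.arctan2(bd[1],bd[0])),"want 71.6")
```

```text
balls [[ 466.5  -59.3   85. ]
 [ 441.9 -131.7   85. ]] hub [ 528.2 -124.9   85. ] [ 528.6 -125.4   85.4] nominal [ 526.  -123.4]
[(np.float64(-79.27147041062285), np.float64(42.74493043605134)), (np.float64(-79.75881951382962), np.float64(-33.727656210769645))]
[(np.float64(-76.77171946752591), np.float64(42.00411453774005)), (np.float64(-77.25906857073268), np.float64(-34.468472109080935))]
sep 76.47413953490383 angle 71.2348669506202 want 71.6
```

The balls are about 79 mm out and 4 mm to the +y side by this check, against 77 mm using the nominal position. That is within tolerance, but I'll nudge the carrier slightly, then hold and hand in.

Run:
```python
from h import *
dy=np.array([-dx[1],dx[0]])
bot.move_linear([*(TGT+5*dx-3*dy),121],rate=8); bot.dwell(3.6); st("held")
p,d=read_camera("scene"); cv2.imwrite("pics/final.png",cv2.resize(p[160:330,270:460,::-1],None,fx=3.5,fy=3.5,interpolation=cv2.INTER_CUBIC))
```

```text
held t 32.68 ee [ 462.5 -105.4  121. ] f [ 0.7  1.  -5.1] gap 15.5 q [ 12. -17. -24.   0. -83. -30.]
```

View pics/final.png

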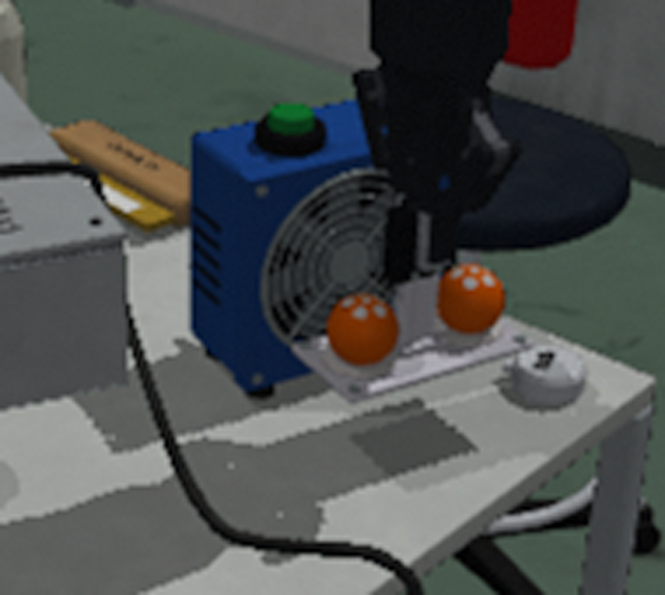

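The carrier is level with both balls seated, at crop (362,328) and (471,298), the button is up, and it is clear of the dryer. Handing in.

```bash
python3 -c "
from rig import *
print(ticket.finish_job())"
```

```text
the job is handed in; nothing more can be done
None
```

I started the dryer, carried the ball carrier level to the front of the grille and held it still there for about 3.6 s. I handed the job in at about 33 s while still holding it; no verdict is reported.

- **Button:** I pressed it twice. The first press stopped early on the force limit (about 5 N held), so I couldn't be sure of full travel. The second press met a hard stop after about 6 mm, at 17.7 N, and the button came up again.
- **Carrier:** the grip was firm, with a finger gap of 15.5 mm on the 16 mm block. The final picture shows the carrier level, both balls in their pockets, the button up and a clear gap to the dryer. The cup, tin and yellow ball were not approached, though I did not re-measure the bystanders at the end.
- **Position:** before a last small nudge, the scene camera put the balls 79 mm from the grille and 4 mm off centre, while the planned position was 71 mm and centred. The check on the long side differed by 0.4° from parallel. I then moved 5 mm closer and 3 mm sideways, which should leave the balls about 66–75 mm away, at grille-centre height and well within tolerance. I did not measure the distance again after the nudge.

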